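# Shut the shipping box and snap its four tabs

## Task

Swing the lid of the grey shipping box fully shut, then press down each of the four snap tabs around its rim until every one has snapped flat. Leave the other things on the bench where they are.

Things in the scene. Friction and masses are not known exactly. Their poses are not given: they have to be found in the camera images.
- box: grey plastic returnable shipping box, fixed to the bench, 170 mm (its x) by 240 mm (its y) by 90 mm tall, with packed goods inside. Origin: centre of its underside, on the bench; z up. Its -x side, the front, faces roughly to the robot; the lid is hinged on its +x side.
- lid (a joint): hinge angle of the grey lid (rad): 0 = shut on the rim, grows as its front edge rises. It starts part open and stays where it is left (stiff hinge, about 2 to 4 N down on its front part closes it). Flat plate 173 mm from hinge to front edge, 246 mm wide, 8 mm thick; shut, its top face is 98 mm above the bench. Four snap tabs stand on its top face.
- lid_hinge (a point): middle of the lid's hinge line, fixed on the box at box frame (0.085, 0, 0.090) m; the hinge line runs along the box's y. Lid angle 0 puts the plate along the box's -x from here, from its underside (this point) to 8 mm above.
- lid_edge (a point): middle of the lid's front edge, on its top face, 173 mm from the hinge; moves with the lid. There is 90 mm of bare lid between the two front tabs here.
- tab_front_left (a joint): angle (rad) of a white plastic snap tab on the lid, on the front edge (the one opposite the hinge), 75 mm towards the box's +y: 0 = standing up, as at the start; 0.76 = flat on the lid, engaged. Over-centre spring: pressed past about half-way (0.38) it snaps flat and stays; let go earlier it springs back up. Needs about 2 to 4 N downward near its free end.
- tab_front_left_tip (a point): middle of that tab's free end, upper face; moves with it. Tab: 60 mm along the edge, 44 mm from hinge line to free end, 5 mm thick, 13 mm lip under the free end. Its hinge line lies on the lid's top face, parallel to the box edge, 30 mm inside the outer wall; flat, it reaches 14 mm out past the wall. Flat on the shut lid, its top is 103 mm above the bench.
- tab_front_right (a joint): angle (rad) of a white plastic snap tab on the lid, on the front edge (the one opposite the hinge), 75 mm towards the box's -y: 0 = standing up, as at the start; 0.76 = flat on the lid, engaged. Over-centre spring: pressed past about half-way (0.38) it snaps flat and stays; let go earlier it springs back up. Needs about 2 to 4 N downward near its free end.
- tab_front_right_tip (a point): middle of that tab's free end, upper face; moves with it. Tab: 60 mm along the edge, 44 mm from hinge line to free end, 5 mm thick, 13 mm lip under the free end. Its hinge line lies on the lid's top face, parallel to the box edge, 30 mm inside the outer wall; flat, it reaches 14 mm out past the wall. Flat on the shut lid, its top is 103 mm above the bench.
- tab_left (a joint): angle (rad) of a white plastic snap tab on the lid, on the box's +y side, at box x = +0.010 m: 0 = standing up, as at the start; 0.76 = flat on the lid, engaged. Over-centre spring: pressed past about half-way (0.38) it snaps flat and stays; let go earlier it springs back up. Needs about 2 to 4 N downward near its free end.
- tab_left_tip (a point): middle of that tab's free end, upper face; moves with it. Tab: 60 mm along the edge, 44 mm from hinge line to free end, 5 mm thick, 13 mm lip under the free end. Its hinge line lies on the lid's top face, parallel to the box edge, 30 mm inside the outer wall; flat, it reaches 14 mm out past the wall. Flat on the shut lid, its top is 103 mm above the bench.
- tab_right (a joint): angle (rad) of a white plastic snap tab on the lid, on the box's -y side, at box x = +0.010 m: 0 = standing up, as at the start; 0.76 = flat on the lid, engaged. Over-centre spring: pressed past about half-way (0.38) it snaps flat and stays; let go earlier it springs back up. Needs about 2 to 4 N downward near its free end.
- tab_right_tip (a point): middle of that tab's free end, upper face; moves with it. Tab: 60 mm along the edge, 44 mm from hinge line to free end, 5 mm thick, 13 mm lip under the free end. Its hinge line lies on the lid's top face, parallel to the box edge, 30 mm inside the outer wall; flat, it reaches 14 mm out past the wall. Flat on the shut lid, its top is 103 mm above the bench.
- tape_roll_mid (a point): bystander, to be left where it is: roll of parcel tape lying flat, 100 mm across, 48 mm tall. Point: its centre half-way up the body.
- small_carton_mid (a point): bystander, to be left where it is: small taped cardboard carton, 120 x 90 x 60 mm. Point: its centre half-way up the body.
- stapler_mid (a point): bystander, to be left where it is: black and steel stapler, 130 x 30 x 48 mm. Point: its centre half-way up the body.
- label_roll_mid (a point): bystander, to be left where it is: roll of white paper labels standing on its end, 90 mm across, 60 mm tall. Point: its centre half-way up the body.
- pen_cup_mid (a point): bystander, to be left where it is: dark steel cup with pens, 76 mm across, 90 mm tall, pens to 140 mm. Point: its centre half-way up the body.
- scanner_mid (a point): bystander, to be left where it is: hand-held scanner lying flat, 185 x 65 x 34 mm. Point: middle of its 100 mm wide head, half-way up; the handle runs from there 135 mm to its own -x.

How it is judged:
By the outcome, as a careful person would: the job done as asked, in the order asked, and still so for the second after the job is handed in, with the robot touching nothing.
It also fails if it takes over 45 s, if anything falls off the work surface, if the arm or the gripper's body presses on something with over 40 N, if the wrist force passes 120 N, or if a joint passes its speed limit or range.

## Robot

A 7-joint arm with a two-finger parallel gripper is mounted at the origin on the work surface. World frame = base frame: x ahead of the robot, y to its left, z up, the work surface at z = 0. Lengths are in m, angles in rad, forces in N, time in s.
With the tool pointing down it reaches from about 0.375 to 0.925 m from the base axis. Payload 3.1 kg.
Tool frame: the origin (TCP) lies between the finger pads; the fingertips stand 19 mm ahead of it and the grasp point (between the pads) is the TCP; z points along the fingers, y is the direction in which the jaws open and shut (so a half turn about z gives the same grasp; the last joint's range is limited). The gripper opens to 85 mm and grips with 20 to 120 N. Pads are 22 mm wide; open, the fingers measure 114 mm over their backs; the gripper's body (76 mm by 85 mm) begins 54 mm behind the grasp point. The pads swing forward as they close: fully open they stand 13 mm farther back than shut.
Start: joints at [1.18, 0.383, 0.044, 1.598, -0.018, 1.161, -0.05], TCP at [0.188, -0.622, 0.25] pointing down, gripper open.
Joint ranges: [-2.61, 2.61], [-0.41, 2.15], [-1.48, 1.57], [0, 2.5], [-1.57, 4.71], [0.05, 1.97], [-2.85, 2.85]. Speed limits (rad/s): [2.79, 2.79, 3.14, 3.14, 3.14, 3.14, 3.14].

## Interface

Orientations are given as a unit quaternion [x, y, z, w].
In Python, from bench import move_ptp, movel, move_j, move_gripper, pause, inverse_kinematics, read_camera, camera_params, MotionError, sign_off, look_for, tip_of, read_time_s, read_qpos, read_joint_vel, read_effort, read_eef_pos, read_tcp_rot, read_ft_force, read_ft_torque, read_finger_gap gives the robot as it stands. Calls block until the motion is done:
- move_ptp(position, orientation): joint-space move of the TCP to a pose.
- movel(position, orientation=None, speed=0.15): straight line of the TCP; orientation=None keeps the orientation; speed is the mean speed in m/s.
- move_j(angles): joint-space move.
- move_gripper(opening, effort=None): finger opening in m; effort is the grip in N (None keeps the last); returns when the fingers have stopped.
- pause(seconds).
- inverse_kinematics(position, orientation): joint angles nearest the present ones, or None.
- read_camera(name): name is "scene" or "top" or "wrist"; returns the picture (384x512x3 uint8, red, green, blue); there is no depth.
- camera_params(name): a dict with "K" (3x3 intrinsics, pixels), "camera_from_world" (4x4, takes a point from world to camera coordinates). Camera axes: x right, y down, z forward; pixel columns grow to the right and rows downward; lengths in m; the calibration is good to about 2 mm. A picture is of the moment at which its call begins: read the wrist's pose just before it. camera_params takes no time and is no camera call; for the wrist camera it gives the pose at the moment of the call.
A pose or a line that the arm cannot do raises MotionError and nothing moves.
- sign_off(): hands the job in, once; it reports no verdict.
Trained networks look in the newest picture that a camera, given by its name, has taken for a name from the list of things; names that differ only in an ending like _2 or _b are one class to them, and where a whole thing is asked for, a point or a joint stands for the part that bears it (a point fixed in the world has none). Each returns a list of dicts, best first, with "confidence" (0 to 1); they miss things now and then, are a little off and sometimes report something else, mostly with a low value. They report only what shows in the picture. A call takes as long as a camera call.
- look_for(camera, name): "at" ([column, row] in pixels, amid what is visible of it).
- tip_of(camera, name): "at" ([column, row] in pixels: a listed point, or the origin of a listed thing).
Readings, each from a call of its own:
- read_time_s(): time.
- read_qpos(): joint angles.
- read_joint_vel(): joint speeds.
- read_effort(): joint torques, N m.
- read_eef_pos(): TCP position.
- read_tcp_rot(): TCP orientation.
- read_ft_force(): force on the tool from outside, world axes, zero at the start.
- read_ft_torque(): the same for the moment, N m.
- read_finger_gap(): finger opening in m.
Only numpy, scipy, OpenCV 4.12 (cv2) and the standard library are available. Lean on these libraries where they do the work, as an engineer would, in place of code of your own. Each camera call takes 0.05 s, during which the arm holds its last target. There are 200 camera calls.

## Working session

There is one attempt and no reset: what is moved stays moved. The work goes in short steps, each a Python script; the robot and the scene stay as the last script left them, time stands still between calls to the robot, and variables do not carry over. Pictures are saved under pics/ and viewed, about 8 in all and at most 12, crops included, and the job is handed in when it is done.

```bash
mkdir -p pics
cat > h.py <<'E'
import numpy as np, cv2
from bench import *
def cam(n):
    p=camera_params(n); return np.array(p["K"]),np.array(p["camera_from_world"])
def proj(n,X):
    K,T=cam(n); X=np.atleast_2d(X); c=X@T[:3,:3].T+T[:3,3]; u=c@K.T; return u[:,:2]/u[:,2:]
def save(n,f,s=1.5):
    im=read_camera(n); cv2.imwrite(f"pics/{f}.png",cv2.resize(im[:,:,::-1],None,fx=s,fy=s,interpolation=cv2.INTER_CUBIC)); return im
E
python3 - <<'E'
from h import *
ims=[save(n,n+"0") for n in("scene","top")]
for n in("scene","top"):
    K,T=cam(n); print(n,K[0],(-T[:3,:3].T@T[:3,3]).round(3),T[2,:3].round(2))
    for k in "box lid_hinge lid_edge tab_front_left_tip tab_front_right_tip tab_left_tip tab_right_tip tape_roll_mid small_carton_mid stapler_mid label_roll_mid pen_cup_mid scanner_mid".split():
        print(k,[(np.round(d["at"]).astype(int).tolist(),round(d["confidence"],2)) for d in tip_of(n,k)[:3]])
print(read_time_s(),read_eef_pos(),read_tcp_rot())
E
```

```text
scene [364.09079714   0.         256.31490146] [1.099 0.202 0.726] [-0.63 -0.19 -0.75]
box [([203, 212], 0.7)]
lid_hinge [([193, 216], 0.91), ([109, 187], 0.21)]
lid_edge [([198, 137], 0.84), ([182, 270], 0.42)]
tab_front_left_tip [([229, 137], 0.77)]
tab_front_right_tip [([158, 134], 0.63), ([134, 180], 0.38)]
tab_left_tip [([251, 184], 0.74)]
tab_right_tip [([136, 178], 0.93), ([232, 139], 0.51)]
tape_roll_mid [([300, 195], 0.87)]
small_carton_mid [([109, 189], 0.74)]
stapler_mid []
label_roll_mid []
pen_cup_mid [([103, 235], 0.92)]
scanner_mid [([288, 251], 0.97)]
top [367.02273302   0.         259.18338924] [0.499 0.021 1.034] [ 0.09  0.03 -1.  ]
box [([309, 191], 0.79)]
lid_hinge [([302, 154], 0.86)]
lid_edge [([323, 202], 0.93), ([373, 126], 0.15)]
tab_front_left_tip [([290, 205], 0.71), ([300, 129], 0.59)]
tab_front_right_tip [([357, 184], 0.67)]
tab_left_tip [([264, 177], 0.72)]
tab_right_tip [([359, 152], 0.59)]
tape_roll_mid [([232, 228], 0.81), ([222, 169], 0.42), ([311, 187], 0.16)]
small_carton_mid [([403, 180], 0.92)]
stapler_mid [([374, 128], 0.28)]
label_roll_mid [([298, 127], 0.92)]
pen_cup_mid [([374, 126], 0.58)]
scanner_mid [([226, 163], 0.82)]
1.4 [ 0.18764279 -0.62231499  0.25027075] [ 9.89297115e-01  1.45915107e-01  6.82550790e-06 -2.61050298e-05]
```

View pics/scene0.png

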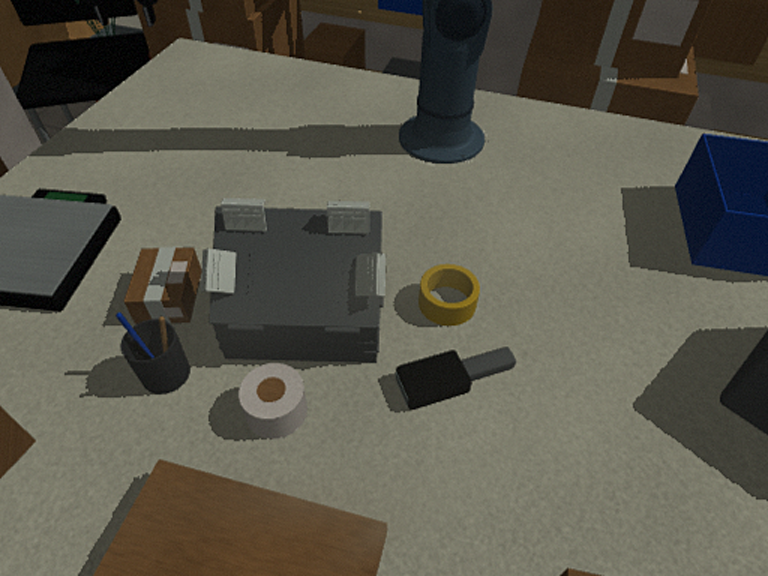

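View pics/top0.png

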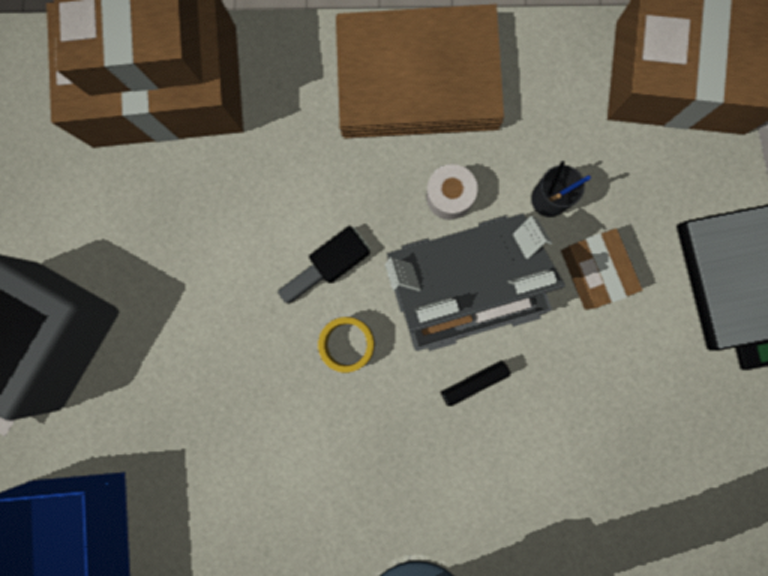

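The scene view shows the box amid the bystanders, with the lid part open and all four tabs standing up. The top view has the box at about (480,280) px, with the stapler in front at (475,383), the carton close to its right at (600,268) and the tape at left (346,345). Next I fit the box pose and lid angle to all the detections.

```bash
cat > model.py <<'E'
from h import *
from scipy.optimize import least_squares
def tabtip(c,out,th):   # lid coords, c= hinge point on lid top, out = outward dir
    a=0.76-th; o=np.array(out,float); z=np.array([0,0,1.])
    return np.array(c)+o*(0.044*np.cos(a)-0.005*np.sin(a))+z*(0.044*np.sin(a)+0.005*np.cos(a))
TABS={"tab_front_left_tip":((-.055,.075,.098),(-1,0,0)),"tab_front_right_tip":((-.055,-.075,.098),(-1,0,0)),
"tab_left_tip":((.01,.09,.098),(0,1,0)),"tab_right_tip":((.01,-.09,.098),(0,-1,0))}
H=np.array([.085,0,.09])
def w(p,X,lid=True):
    x,y,yaw,phi=p; X=np.array(X,float)
    if lid:
        d=X-H; c,s=np.cos(phi),np.sin(phi)
        X=H+np.array([c*d[0]+s*d[2],d[1],-s*d[0]+c*d[2]])
    c,s=np.cos(yaw),np.sin(yaw)
    return np.array([x+c*X[0]-s*X[1],y+s*X[0]+c*X[1],X[2]])
def pt(p,k,th=0):
    if k=="box": return w(p,[0,0,0],False)
    if k=="lid_hinge": return w(p,H,False)
    if k=="lid_edge": return w(p,[-.088,0,.098])
    return w(p,tabtip(*TABS[k],th))
KEYS=["box","lid_hinge","lid_edge"]+list(TABS)
E
python3 - <<'E'
from model import *
obs={}
import itertools
for n in("scene","top"):
    read_camera(n)
    for k in KEYS:
        d=tip_of(n,k)
        if d: obs[n,k]=np.array(d[0]["at"])
def res(p): return np.concatenate([(proj(n,pt(p,k))[0]-v) for (n,k),v in obs.items()])
s=least_squares(res,[.6,-.15,.3,.4],loss="soft_l1",f_scale=2)
print(s.x.round(4)); 
r=res(s.x).reshape(-1,2)
for k,v in zip(obs,r): print(k,v.round(1))
np.save("p.npy",s.x)
for k in KEYS: print(k,pt(s.x,k).round(3))
for n in("scene","top"):
    im=read_camera(n)[:,:,::-1]; im=cv2.resize(im,None,fx=3,fy=3,interpolation=cv2.INTER_CUBIC)
    def line(A,c):
        q=((proj(n,np.array(A))+.5)*3).astype(int); cv2.polylines(im,[q],True,c,1)
    line([w(s.x,[a,b,.098]) for a,b in((.085,-.123),(.085,.123),(-.088,.123),(-.088,-.123))],(0,0,255))
    line([w(s.x,[a,b,.09],0) for a,b in((.085,-.12),(.085,.12),(-.085,.12),(-.085,-.12))],(0,255,0))
    line([w(s.x,[a,b,.0],0) for a,b in((.085,-.12),(.085,.12),(-.085,.12),(-.085,-.12))],(255,255,0))
    for k in TABS: 
        c=tuple((proj(n,pt(s.x,k))[0]+.5).__mul__(3).astype(int).tolist()); cv2.circle(im,c,4,(255,0,255),-1)
    c=(proj(n,s.x[:2].tolist()+[.1])[0]*3).astype(int); x0,y0=max(c[0]-260,0),max(c[1]-250,0)
    cv2.imwrite(f"pics/f_{n}.png",im[y0:y0+500,x0:x0+520])
    for k in ["tape_roll_mid","small_carton_mid","stapler_mid","pen_cup_mid","label_roll_mid","scanner_mid"]:
        d=tip_of(n,k)
        if d:
            K,T=cam(n); R=T[:3,:3]; o=-R.T@T[:3,3]; v=R.T@np.linalg.solve(K,[*d[0]["at"],1]); print(k,round(d[0]["confidence"],2),(o+v*(.03-o[2])/v[2]).round(3))
a,b=[cv2.imread(f"pics/f_{n}.png") for n in("scene","top")]
h=min(a.shape[0],b.shape[0]); j=np.hstack([a[:h],b[:h]]); cv2.imwrite("pics/fit.png",cv2.resize(j,None,fx=.76,fy=.76,interpolation=cv2.INTER_AREA))
E
```

```text
[ 0.5976 -0.0858  0.2984  0.5743]
('scene', 'box') [-0.8  0.6]
('scene', 'lid_hinge') [-0.3 -2.1]
('scene', 'lid_edge') [1.2 1.8]
('scene', 'tab_front_left_tip') [ 1.1 -0.9]
('scene', 'tab_front_right_tip') [-0.8  2.9]
('scene', 'tab_left_tip') [-0.  -1.2]
('scene', 'tab_right_tip') [-2.   0.5]
('top', 'box') [0.7 0.7]
('top', 'lid_hinge') [0.4 0.9]
('top', 'lid_edge') [-1.5  0.9]
('top', 'tab_front_left_tip') [-0.1 -0.3]
('top', 'tab_left_tip') [-1.7 -0.3]
('top', 'tab_right_tip') [ 0.8 -0.5]
box [ 0.598 -0.086  0.   ]
lid_hinge [ 0.679 -0.061  0.09 ]
lid_edge [ 0.544 -0.102  0.191]
tab_front_left_tip [ 0.543 -0.024  0.217]
tab_front_right_tip [ 0.587 -0.167  0.217]
tab_left_tip [0.606 0.041 0.166]
tab_right_tip [ 0.675 -0.186  0.166]
tape_roll_mid 0.71 [0.486 0.144 0.03 ]
small_carton_mid 0.82 [ 0.626 -0.328  0.03 ]
stapler_mid 0.47 [ 0.568 -0.286  0.03 ]
pen_cup_mid 0.77 [ 0.756 -0.255  0.03 ]
label_roll_mid 0.84 [ 0.773 -0.059  0.03 ]
scanner_mid 0.62 [0.658 0.155 0.03 ]
tape_roll_mid 0.91 [0.489 0.121 0.03 ]
small_carton_mid 0.71 [ 0.621 -0.333  0.03 ]
stapler_mid 0.83 [ 0.425 -0.1    0.03 ]
pen_cup_mid 0.72 [ 0.769 -0.265  0.03 ]
label_roll_mid 0.95 [ 0.775 -0.055  0.03 ]
scanner_mid 0.9 [0.665 0.152 0.03 ]
```

View pics/fit.png

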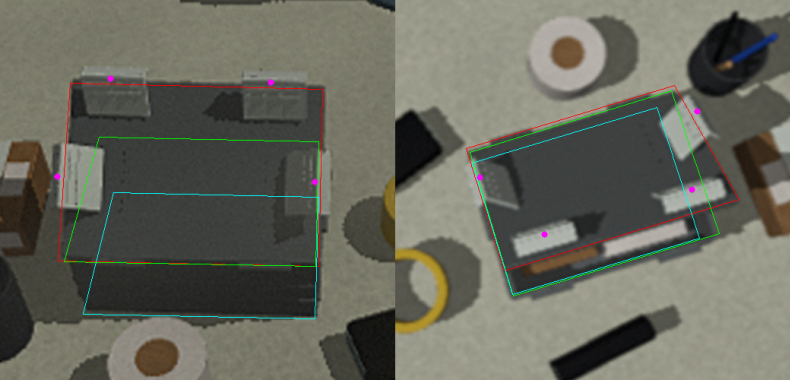

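The fit residuals are about 2 px and the overlay matches the lid, rim and tabs. The lid is at about 0.57 rad. I'll shut it with closed fingers, following the hinge arc between the front tabs.

```bash
cat > act.py <<'E'
from model import *
p=np.load("p.npy"); q=[np.cos(p[2]/2),np.sin(p[2]/2),0,0]; TIP=np.array([0,0,.019])
def up(P,speed=.25): movel(list(P),q,speed=speed)
E
timeout 300 python3 - <<'E'
from act import *
move_gripper(0.0)
print("gap",read_finger_gap())
P=lambda f,d=0: w([*p[:3],f],[-.070,0,.098+d])+TIP
a=P(p[3],.0); a[2]+=.06
e=read_eef_pos(); 
movel([e[0],e[1],.34],speed=.25)
move_ptp([a[0],a[1],.34],q)
up(a); print("free",read_ft_force())
for f in np.append(np.linspace(p[3]+.08,0,9),[-.01]):
    movel(list(P(f)),q,speed=.12); F=read_ft_force(); print(round(f,2),np.round(F,1),np.round(read_eef_pos(),3))
    if abs(F[2])>25: break
e=read_eef_pos(); up([e[0],e[1],.26]); print(read_time_s())
save("scene","s1"); save("top","t1")
E
```

```text
gap -4.8310173352985914e-05
free [0.32635819 0.48450291 0.27943599]
0.65 [-0.3  0.9  0.6] [ 0.567 -0.096  0.211]
0.57 [ 0.5 -0.2 -0.8] [ 0.558 -0.098  0.2  ]
0.49 [ 0.1  0.2 -0. ] [ 0.551 -0.1    0.189]
0.41 [ 0.7 -0.3  1.9] [ 0.545 -0.102  0.177]
0.33 [ 0.5 -0.1 -0.2] [ 0.54  -0.103  0.166]
0.25 [-0.1  0.7 -0.7] [ 0.536 -0.104  0.154]
0.16 [-0.3  0.2 -0.3] [ 0.533 -0.105  0.142]
0.08 [0.3 0.1 0.2] [ 0.531 -0.106  0.129]
0.0 [-0.  -0.1 -0.3] [ 0.531 -0.106  0.117]
-0.01 [-2.5  0.1  7.5] [ 0.531 -0.106  0.117]
10.55
```

Run:
```python
from model import *
p=np.load("p.npy"); obs={}
for n in("scene","top"):
    read_camera(n)
    for k in KEYS[2:]:
        for d in tip_of(n,k)[:1]: obs[n,k]=d["at"]
def res(x): return np.concatenate([proj(n,pt(x,k))[0]-v for (n,k),v in obs.items()])
s=least_squares(res,[*p[:3],0.],loss="soft_l1",f_scale=2); print(s.x.round(4),p.round(4))
for k,v in zip(obs,res(s.x).reshape(-1,2)): print(k,v.round(1))
a,b=cv2.imread("pics/s1.png"),cv2.imread("pics/t1.png")
cv2.imwrite("pics/c1.png",cv2.resize(np.hstack([a[150:450,100:480],b[150:450,300:680]]),(800,316)))
```

```text
[ 0.5917 -0.0897  0.258  -0.0216] [ 0.5976 -0.0858  0.2984  0.5743]
('scene', 'lid_edge') [ 3.3 -0.6]
('scene', 'tab_front_right_tip') [-0.5  0.6]
('scene', 'tab_left_tip') [25.8 22.7]
('scene', 'tab_right_tip') [ 1.2 -0.8]
('top', 'lid_edge') [1.4 0.5]
('top', 'tab_front_left_tip') [ 1.2 -1.1]
('top', 'tab_left_tip') [2.8 0.6]
('top', 'tab_right_tip') [ 0.7 -0.9]
```

View pics/c1.png

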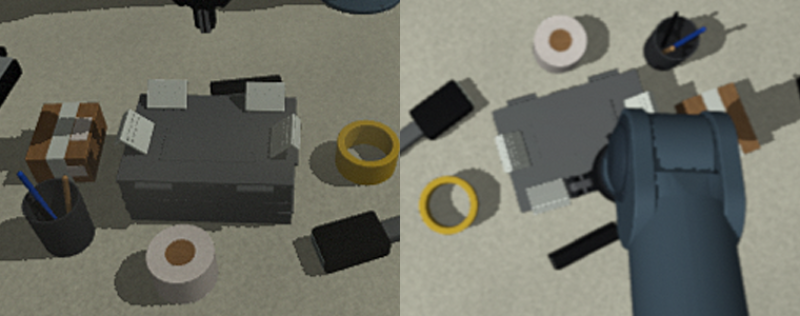

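The lid looks shut and all four tabs are still up (scene crop: left/front tabs at (168,93), (265,97), (137,132) and (287,135)); the fitted angle is about 0. Nothing else has moved. Next I press the tabs, using the mean of the two pose fits.

```bash
timeout 300 python3 - <<'E'
from act import *
pp=[.5947,-.0878,.278,0.]; np.save("p2.npy",pp)
q=[np.cos(.139),np.sin(.139),0,0]
for k in ["tab_front_left_tip","tab_left_tip","tab_right_tip","tab_front_right_tip"]:
    c,o=TABS[k]; X=np.array(c)+.033*np.array(o); t=w(pp,X)+TIP
    movel([t[0],t[1],.19],q,speed=.25)
    F0=np.array(read_ft_force()); L=[]
    for z in (.138,.126,.118,.110,.104,.102):
        movel([t[0],t[1],z+.019],q,speed=.1); F=np.array(read_ft_force())-F0; L.append(F.round(1).tolist())
        if abs(F[2])>20: break
    print(k,z,L,np.round(read_eef_pos(),3))
    movel([t[0],t[1],.19],q,speed=.25)
e=read_eef_pos()
movel([e[0],e[1],.34],speed=.25); move_j([1.18, 0.383, 0.044, 1.598, -0.018, 1.161, -0.05])
print(read_time_s(), np.round(read_eef_pos(),3))
save("scene","s2"); save("top","t2")
a,b=cv2.imread("pics/s2.png"),cv2.imread("pics/t2.png")
cv2.imwrite("pics/c2.png",cv2.resize(np.hstack([a[150:450,100:480],b[130:430,300:680]]),(800,316)))
E
```

```text
tab_front_left_tip 0.102 [[-0.4, 0.0, 1.2], [-0.5, -0.2, 2.5], [-0.5, 1.5, 0.8], [0.0, 0.2, -0.2], [0.2, 1.2, 0.1], [-1.9, 0.3, 6.5]] [ 0.49  -0.04   0.122]
tab_left_tip 0.102 [[-0.3, -0.7, -0.4], [-0.5, 2.7, 4.5], [0.1, -0.3, 0.1], [-0.7, -1.1, 0.2], [-1.1, -0.8, -0.2], [-2.8, -1.2, 5.0]] [0.571 0.033 0.122]
tab_right_tip 0.102 [[-1.0, -0.6, 0.2], [1.1, -2.1, 4.4], [3.1, -8.1, 5.6], [5.4, -11.1, 3.4], [7.0, -12.5, 2.2], [7.5, -12.8, 1.7]] [ 0.644 -0.216  0.125]
tab_front_right_tip 0.102 [[-0.5, -0.9, 0.3], [-0.0, -2.3, 1.9], [0.1, -0.1, -0.8], [0.1, -0.9, -0.5], [-0.4, 0.4, -0.5], [-2.3, 0.4, 3.1]] [ 0.531 -0.184  0.122]
25.6 [ 0.19  -0.622  0.25 ]
```

View pics/c2.png

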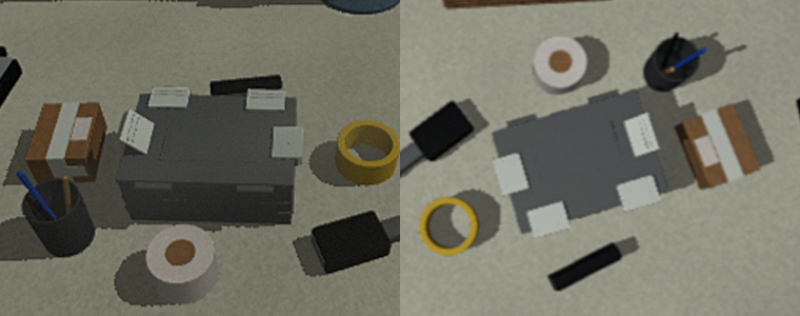

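Three tabs are flat. The right one is still up: the finger came down too far out, showing an outward side force. I'll refit the pose with the clear view.

Run:
```python
from model import *
obs=[]
for n in("scene","top"):
    read_camera(n)
    for k in KEYS[2:]+["lid_hinge"]:
        for d in tip_of(n,k)[:2]: obs.append((n,k,np.array(d["at"]),d["confidence"]))
P=lambda x,k: pt([*x,0.],k,0 if k=="tab_right_tip" else .76)
def res(x): return np.concatenate([proj(n,P(x,k))[0]-v for n,k,v,c in obs if c>.5])
s=least_squares(res,[.597,-.086,.28],loss="soft_l1",f_scale=2); print(s.x.round(4)); np.save("p3.npy",s.x)
for n,k,v,c in obs: print(n,k,v.round(),round(c,2),(proj(n,P(s.x,k))[0]-v).round(1))
x=[*s.x,0]
ims=[]
for n in("scene","top"):
    im=cv2.resize(read_camera(n)[:,:,::-1],None,fx=3,fy=3,interpolation=cv2.INTER_CUBIC)
    def line(A,c): cv2.polylines(im,[((proj(n,np.array(A))+.5)*3).astype(int)],True,c,1)
    line([w(x,[a,b,.098]) for a,b in((.085,-.123),(.085,.123),(-.088,.123),(-.088,-.123))],(0,0,255))
    for k,(c,o) in TABS.items():
        c=np.array(c);o=np.array(o);t=tabtip(c,o,0 if k=="tab_right_tip" else .76);e=np.array([-o[1],o[0],0])*.03
        line([w(x,c+e),w(x,c-e),w(x,t-e),w(x,t+e)],(255,0,255))
    c=(proj(n,[x[0],x[1],.1])[0]*3).astype(int)
    ims.append(im[c[1]-200:c[1]+200,c[0]-200:c[0]+200])
cv2.imwrite("pics/c3.png",np.hstack(ims))
```

```text
[ 0.5956 -0.083   0.2773]
scene lid_edge [205. 159.] 0.55 [0.4 0.9]
scene lid_edge [185. 266.] 0.5 [  20.1 -105.7]
scene tab_front_left_tip [235. 156.] 0.62 [0.6 0.3]
scene tab_front_right_tip [234. 157.] 0.6 [-58.7  -2.8]
scene tab_front_right_tip [175. 155.] 0.56 [ 0.7 -0.1]
scene tab_left_tip [260. 191.] 0.89 [-2.2 -0. ]
scene tab_right_tip [142. 178.] 0.9 [3.3 0.1]
scene lid_hinge [195. 218.] 0.83 [ 0.7 -0.2]
scene lid_hinge [109. 189.] 0.34 [86.9 28.6]
top lid_edge [322. 221.] 0.96 [-0.3 -1. ]
top lid_edge [225. 166.] 0.71 [96.2 53.9]
top tab_front_left_tip [294. 233.] 0.95 [ 0.3 -0.9]
top tab_front_right_tip [353. 218.] 0.73 [-1.3 -2.2]
top tab_left_tip [261. 199.] 0.73 [-0.7 -1.5]
top tab_left_tip [316. 253.] 0.19 [-56.3 -55.6]
top lid_hinge [302. 154.] 0.85 [0.1 2. ]
```

View pics/c3.png

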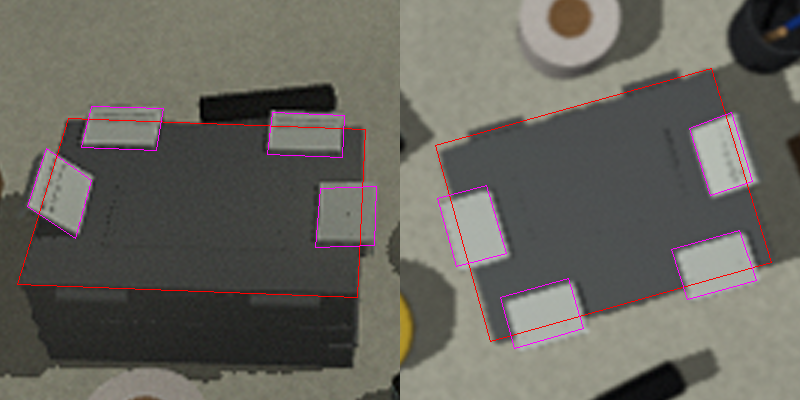

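The overlay now matches closely: the box sits 5 mm further towards +y than I used. I'll press the right tab again, starting further inboard and following its arc.

```bash
timeout 300 python3 - <<'E'
from act import *
x=[*np.load("p3.npy"),0.]; q=[np.cos(x[2]/2),np.sin(x[2]/2),0,0]
c,o=TABS["tab_right_tip"]
T=lambda r,z:(lambda t:[t[0],t[1],z+.019])(w(x,np.array(c)+r*np.array(o)))
e=read_eef_pos(); movel([e[0],e[1],.34],speed=.25)
move_ptp(T(.024,.26),q); movel(T(.024,.15),speed=.25)
F0=np.array(read_ft_force())
for r,z in((.024,.135),(.024,.126),(.026,.118),(.028,.110),(.030,.104),(.030,.102)):
    movel(T(r,z),speed=.1); F=np.array(read_ft_force())-F0; print(z,F.round(1))
    if np.linalg.norm(F)>20: break
movel(T(.03,.16),speed=.25); movel(T(.03,.3),speed=.25)
move_j([1.18, 0.383, 0.044, 1.598, -0.018, 1.161, -0.05])
print(read_time_s())
a=cv2.resize(save("scene","s3")[:,:,::-1],None,fx=1.5,fy=1.5);b=cv2.resize(save("top","t3")[:,:,::-1],None,fx=1.5,fy=1.5)
cv2.imwrite("pics/c4.png",cv2.resize(np.hstack([a[150:450,100:480],b[130:430,300:680]]),(800,316)))
E
```

```text
0.135 [-1.  -0.1 -0.3]
0.126 [-1.4 -0.5  1.5]
0.118 [-1.1 -1.8 -0.1]
0.11 [-1.2  0.2  0.2]
0.104 [-0.2  0.5  0.2]
0.102 [-2.7 -0.9  5. ]
34.7083
```

View pics/c4.png

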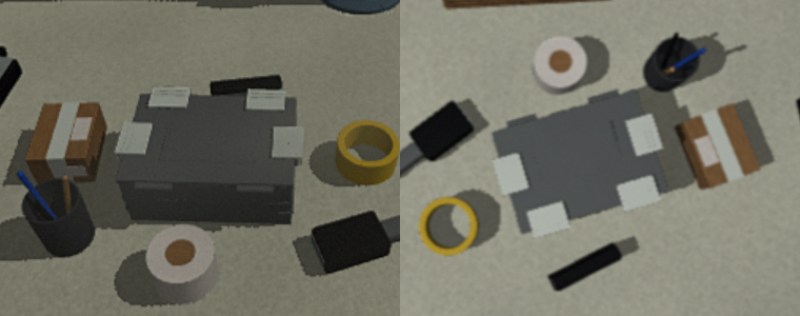

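All four tabs are flat (the right one is at (136,138) in the scene crop). The lid is shut, the bystanders haven't moved, and the arm is clear.

```bash
python3 -c "
from bench import *
sign_off(); print(read_time_s())"
```

```text
the job is handed in; nothing more can be done
the job is handed in; nothing more can be done
```

The lid is shut and all four snap tabs are flat. I handed the job in just after 34.7 s on the robot's clock, with the arm back at its start pose.

- **Lid:** I closed it with the shut fingers between the front tabs. The fingers met about 7.5 N at the rim, and a pose fit to the pictures then gave a lid angle of about −0.02 rad, so shut within its accuracy.
- **Tabs:** Front left, left and front right snapped on the first press. The right tab did not: my box position was about 5 mm off, so the finger slid down its outer side with roughly 15 N of side force. I refitted the pose with a clear view and pressed it again. The press force dropped away part-way down, and there was 5 N at the bottom.
- **Last check:** The final scene and top pictures show all four tabs flat, the lid shut and the other items apparently where they were. I checked the other items by eye only and did not re-measure them.
- **Force limits:** The highest force I read was about 15 N, well under the limits. I sampled forces only between motion steps, so brief peaks would not show.

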